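Fetch the jar from behind the bottles for its photograph

ROBOT

A 6-joint arm with a two-finger parallel gripper is mounted at the origin on the work surface. World frame = base frame: x ahead of the robot, y to its left, z up, the work surface at z = 0. Lengths are in m, angles in degrees, forces in N, time in s.
With the tool pointing down it reaches from about 0.275 to 0.75 m from the base axis. Payload 10.2 kg.
Tool frame: the origin (TCP) lies on the front face of the gripper's body, between the roots of the fingers; the fingertips stand 73 mm ahead of it and the grasp point (between the pads) lies 54 mm ahead of it; z points along the fingers, y is the line along which they close (so a half turn about z gives the same grasp; the last joint's range is limited). The gripper opens to 85 mm and grips with 20 to 120 N. Pads are 22 mm wide; open, the fingers measure 114 mm over their backs; the gripper's body (76 mm by 85 mm) begins 54 mm behind the grasp point. The pads swing forward as they close: fully open they stand 13 mm farther back than shut.
Start: joints at [-79.034, 17.928, 85.812, -0, 76.261, -12.8], TCP at [0.212, -0.48, 0.304] pointing down, gripper open.
Joint ranges: [-168.41, 168.41], [-55.51, 124.54], [10.69, 146.95], [-70.63, 250.63], [1, 178], [-165.06, 165.06]. Speed limits (degrees/s): [136.94, 136.94, 172.46, 180, 180, 180].

INTERFACE

Orientations are given as [roll, pitch, yaw] about the fixed x, y, z axes, in that order (R = Rz(yaw) Ry(pitch) Rx(roll)).
In Python, from bench import bot gives the robot as it stands.
- The arm moves only by the shell command python3 -m creep 'ROWS' [OPENING]. ROWS is a JSON list of rows, 1 to 8 of them, each of 4 numbers: dx, dy, dz in m, then a turn about the tool's z in degrees; each row shifts and turns the commanded pose from where the row before left it, along the tool's axes as they then stand; what a row does not reach is not made up. A row lasts 1/10 s, in which the tool goes at most 0.05 m and 8.59 degrees, less where a joint would pass 70% of its speed; a pose out of reach is approached as far as the arm can. OPENING is the finger opening in m, set as the command begins (- or left out keeps the last). The fingers move at their own pace and stop on an object; the grip force is fixed at half the most. Time passes only in rows, so rows that do not move let the fingers close. It prints the time, the measured TCP pose, the force, the opening and the grip force at its end. Input that does not fit is refused with a message, and nothing moves.
- bot.observe(): the state, without advancing time (a new reading comes with each control period).
- bot.read_camera(name): name is "scene" or "top"; returns a dict with "color" (480x640x3 uint8, red, green, blue), "z_map" (480x640 float32, m along the optical axis (not along the pixel's ray), 0 where there is no reading), "intrinsics" (3x3 intrinsics, pixels), "pose" (4x4, takes a point from camera to world coordinates). Camera axes: x right, y down, z forward; pixel columns grow to the right and rows downward; lengths in m; the calibration is good to about 2 mm. A picture is of the moment at which its call begins.
- bot.sign_off(): hands the job in; it is judged then, once.
The state is a dict: "clock": time; "qpos": joint angles; "dq": joint speeds; "joint_efforts": joint torques, N m; "tcp_pos": TCP position; "tcp_rot": TCP orientation; "contact_force": force on the tool from outside, world axes, zero at the start; "wrist_torque": the same for the moment, N m; "finger_gap": finger opening in m; "gripper_force": force on a finger pad.
Only numpy, scipy, OpenCV 4.12 (cv2) and the standard library are available. Lean on these libraries where they do the work, as an engineer would, in place of code of your own. Each camera call takes 0.05 s, during which the arm holds its last target. There are 200 camera calls.

TASK

The small jar to be photographed is boxed in on the wooden caddy by the round bottle, the square bottle and the spray can. Stand all three aside on the rubber mat, then fetch the jar and stand it in the middle of the round white plinth; only when it stands there, put each of the three back upright on the very place on the caddy where it stood at the start. Tip nothing over, and leave the remote, the light cube and the lens cap where they are.

Things in the scene. Friction and masses are not known exactly. Their poses are not given: they have to be found in the camera images.
- round_bottle: Round amber glass bottle with paper label and black cap, standing: straight body 54 mm diameter up to 98 mm, sloping shoulder, cap 30 mm diameter, 140 mm tall in all, about 0.28 kg. Origin at the centre of its underside, z up. At the start it stands on one of the caddy's three bottle places (which one varies).
- square_bottle: White plastic bottle of square section with grey cap, standing: body 50 x 50 mm up to 106 mm, faces square to its own x and y axes, cap 34 mm diameter, 132 mm tall in all, about 0.30 kg. Origin at the centre of its underside, z up. At the start it stands on one of the caddy's three bottle places.
- spray_can: Slim bare-metal spray can with a grey band and a small white nozzle, standing: straight body 45 mm diameter up to 102 mm, then a dome and nozzle, 136 mm tall in all, about 0.20 kg. Origin at the centre of its underside, z up. At the start it stands on one of the caddy's three bottle places.
- jar: Small white ceramic jar with a metal lid that stays on, standing in the middle of the caddy between the three bottles and the rear rail: 52 mm diameter, 50 mm tall, straight sided, about 0.14 kg. Origin at the centre of its underside, z up.
- caddy: Fixed plywood board, top 10 mm above the bench; its x -110 to +60 mm, y +-110 mm; far-edge rail 12 mm thick, top at 45 mm, near face at x = +40 mm. Origin on the bench under the jar's start; x points from the open front to the rail, z up. Bottle places, darker spots 62 mm wide, at (x, y) = (0, 64), (-64, 0), (0, -64) mm; bottles start within about 3 mm of them.
- mat: Fixed dark rubber mat, the side area: 280 mm (its x) by 120 mm (its y), 3 mm thick, lying flat on the bench to one side of the caddy (left or right varies). Origin at the centre of its underside. Three things fit in a row along its x, 85 mm apart.
- plinth: Fixed round white plinth, a disc 140 mm diameter with a dark outer rim and a flat top 20 mm above the bench, on the other side of the caddy from the mat. Origin at the centre of its underside.
- remote: Small black camera remote, 24 x 40 x 10 mm, lying on the caddy's front left corner (as the robot sees it). Origin at the centre of its underside. To be left alone.
- light_cube: Small black cube light with a white face, 40 x 40 x 38 mm, standing about 120 mm from the plinth's centre on the side away from the robot. Origin at the centre of its underside. To be left alone.
- lens_cap: Black lens cap, a disc 52 mm diameter and 8 mm thick, lying on the bench about 110 mm from the plinth's centre on the side nearer the robot. Origin at the centre of its underside. To be left alone.

How it is judged (in metres and radians):
On the way, in this order (a step that is already met when the one before it is completed fails the run):
1. the round bottle, the square bottle and the spray can all stand released on the mat, the jar still at its place on the caddy (x of round_bottle in the frame of mat between -0.14 and 0.14 m and y of round_bottle in the frame of mat between -0.06 and 0.06 m and height (world z) of each of round_bottle, square_bottle, spray_can below 0.008 m and angle between each of round_bottle, square_bottle, spray_can's own z axis and vertical below 0.1 rad and x of square_bottle in the frame of mat between -0.14 and 0.14 m and y of square_bottle in the frame of mat between -0.06 and 0.06 m and x of spray_can in the frame of mat between -0.14 and 0.14 m and y of spray_can in the frame of mat between -0.06 and 0.06 m and contact force between each of round_bottle, square_bottle, spray_can and the fingers below 0.2 N and linear speed of each of round_bottle, square_bottle, spray_can below 0.03 m/s and horizontal distance between jar and caddy below 0.03 m), for 0.2 s.
2. the jar stands released in the middle of the plinth while the three others are still on the mat (x of round_bottle in the frame of mat between -0.14 and 0.14 m and y of round_bottle in the frame of mat between -0.06 and 0.06 m and height (world z) of each of round_bottle, square_bottle, spray_can below 0.008 m and angle between each of round_bottle, square_bottle, spray_can, jar's own z axis and vertical below 0.1 rad and x of square_bottle in the frame of mat between -0.14 and 0.14 m and y of square_bottle in the frame of mat between -0.06 and 0.06 m and x of spray_can in the frame of mat between -0.14 and 0.14 m and y of spray_can in the frame of mat between -0.06 and 0.06 m and horizontal distance between jar and plinth below 0.015 m and height (world z) of jar between 0.015 and 0.025 m and contact force between jar and the fingers below 0.2 N and linear speed of jar below 0.03 m/s), for 0.2 s.
At the end, for the whole second after the job is handed in: The jar stands released, upright and at rest on the plinth within 15 mm of its centre; the round bottle, the square bottle and the spray can stand upright, released and at rest, each within 15 mm of where it stood at the start (distance of each of round_bottle, square_bottle, spray_can from where it was at the start of the episode below 0.015 m and angle between each of round_bottle, square_bottle, spray_can, jar's own z axis and vertical below 0.1 rad and contact force between each of round_bottle, square_bottle, spray_can, jar and the fingers below 0.2 N and linear speed of each of round_bottle, square_bottle, spray_can, jar below 0.03 m/s and horizontal distance between jar and plinth below 0.015 m and height (world z) of jar between 0.015 and 0.025 m); the robot touches nothing.
It fails at once if a bottle, the can or the jar is tipped by more than about 35 degrees (angle between any of round_bottle, square_bottle, spray_can, jar's own z axis and vertical above 0.6 rad).
It fails at once if the remote, the light cube or the lens cap is moved by more than 20 mm (distance of any of remote, light_cube, lens_cap from where it was at the start of the episode above 0.02 m).
It also fails if it takes over 131 s, if anything falls off the work surface, if the arm or the gripper's body presses on something with over 40 N, if the wrist force passes 120 N, or if a joint passes its speed limit or range.

## Working session

There is one attempt and no reset: what is moved stays moved. The work goes in short steps, Python scripts to look and compute and a shell command to move; the robot and the scene stay as the last step left them, time stands still between calls to the robot, and variables do not carry over. Pictures are saved under pics/ and viewed, at most 14 in all, crops included, and the job is handed in when it is done.

```bash
mkdir -p pics; ls
python3 - <<'E'
from bench import bot
import cv2,numpy as np
print(bot.observe())
for n in("scene","top"):
    d=bot.read_camera(n); np.savez(f"{n}0.npz",**d)
    cv2.imwrite(f"pics/{n}0.png",d["color"][:,:,::-1]); print(n,d["intrinsics"],d["pose"])
E
```

```text
pics
{'clock': 0.0, 'qpos': array([-7.90338422e+01,  1.79607002e+01,  8.58566322e+01, -4.69249942e-04,
        7.62607447e+01, -1.28011171e+01]), 'dq': array([ 0.03935869, -0.06742494, -0.06155617,  0.02008345,  0.00212433,
        0.0017539 ]), 'joint_efforts': array([-8.63926634e-04, -4.12272084e+01, -2.59747374e+01, -2.17188344e-04,
        4.13221103e-03, -1.71148531e-05]), 'tcp_pos': array([ 0.21152946, -0.48030663,  0.30330656]), 'tcp_rot': array([-1.79923762e+02, -1.68550144e-02,  2.37673754e+01]), 'contact_force': array([ 0.26040872, -0.94673682,  0.00800688]), 'wrist_torque': array([-0.00952033, -0.00057179,  0.00203777]), 'gripper_force': 0.0, 'finger_gap': 0.08549932726204586}
scene [[603.81204454   0.         334.05821841]
 [  0.         603.81204454 242.03992805]
 [  0.           0.           1.        ]] [[ 0.66285977  0.65086927 -0.37011636  0.97733098]
 [ 0.74859866 -0.56637567  0.34470081 -0.43989932]
 [ 0.01473026 -0.50555691 -0.86266751  1.12632206]
 [ 0.          0.          0.          1.        ]]
top [[567.47975847   0.         318.31136242]
 [  0.         567.47975847 240.27980465]
 [  0.           0.           1.        ]] [[-0.00362278 -0.98760802  0.15689894  0.34581673]
 [-0.99979951  0.00666704  0.0188807  -0.01785173]
 [-0.01969278 -0.15679909 -0.98743417  1.00481157]
 [ 0.          0.          0.          1.        ]]
```

View pics/scene0.png

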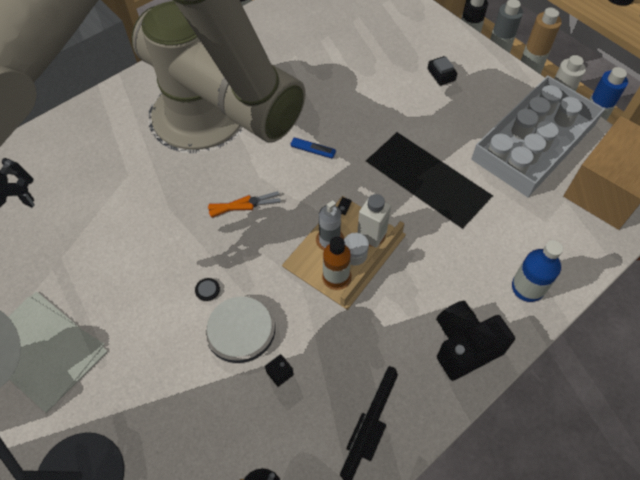

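View pics/top0.png

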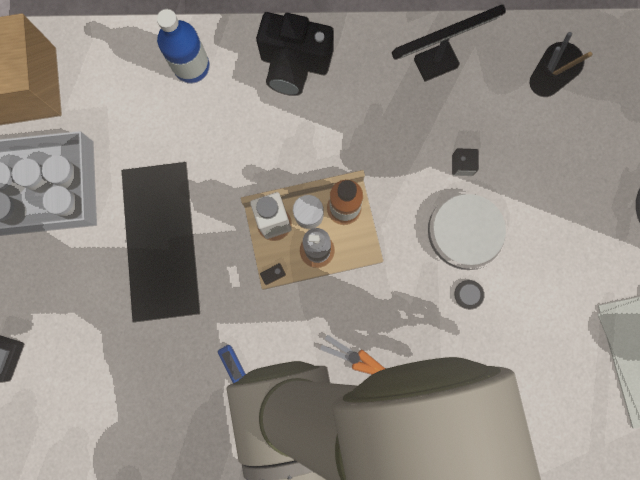

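The top view shows the mat at left (160,240), and the caddy at (312,230) with the square bottle at (270,215), round bottle at (346,200), can at (317,245) and jar at (308,211). The plinth is at (467,230), the light cube at (465,160), the lens cap at (469,294) and the remote at (272,273).

```bash
cat > h.py <<'E'
import numpy as np,cv2
from bench import bot
def cloud(d):
    K=d["intrinsics"];P=d["pose"];z=d["z_map"].astype(float)
    v,u=np.mgrid[:480,:640]
    c=np.stack([(u-K[0,2])/K[0,0]*z,(v-K[1,2])/K[1,1]*z,z],-1)
    w=c@P[:3,:3].T+P[:3,3]; w[z==0]=np.nan; return w
def ray(d,uv,h):
    K=d["intrinsics"];P=d["pose"]
    uv=np.asarray(uv,float).reshape(-1,2)
    r=np.c_[(uv-K[:2,2])/[K[0,0],K[1,1]],np.ones(len(uv))]@P[:3,:3].T
    return (P[:3,3]+r*((h-P[2,3])/r[:,2])[:,None])[:,:2]
def blob(m,box=None):
    m=m.astype(np.uint8)*255
    if box:
        k=np.zeros_like(m);x0,y0,x1,y1=box;k[y0:y1,x0:x1]=1;m=m*k
    m=cv2.morphologyEx(m,cv2.MORPH_OPEN,np.ones((3,3)))
    return max(cv2.findContours(m,cv2.RETR_EXTERNAL,cv2.CHAIN_APPROX_NONE)[0],key=cv2.contourArea)
E
python3 - <<'E'
from h import *
d=dict(np.load("top0.npz"));w=cloud(d);c=d["color"].astype(int)
# mat
m=blob(c.max(2)<45,(100,140,220,340))
p=ray(d,m,.003);r=cv2.minAreaRect((p*1000).astype(np.float32));print("mat",r)
# plinth by height, caddy by height+color
hsv=cv2.cvtColor(d["color"],cv2.COLOR_RGB2HSV)
z=w[...,2]
print("bench z",np.nanmedian(z[330:360,200:330]),np.nanmedian(z[215:245,450:480]),np.nanmedian(z[250:265,345:370]))
pl=blob(abs(z-.02)<.006,(410,170,530,290));q=ray(d,pl,.02);print("plinth",cv2.minEnclosingCircle((q*1000).astype(np.float32)),cv2.fitEllipse((q*1000).astype(np.float32)))
cad=blob((z>.005)&(z<.2),(220,150,400,300));q=ray(d,cad,.01);print("caddyish",cv2.minAreaRect((q*1000).astype(np.float32)))
for nm,dd in(("top",d),("scene",dict(np.load("scene0.npz")))):
  W=cloud(dd);Z=W[...,2]
  g=W[(Z>.006)&(Z<.014)&(abs(W[...,1]-.03)<.2)&(abs(W[...,0]-.4)<.2)]
  print(nm,"caddy top",cv2.minAreaRect((g[:,:2]*1000).astype(np.float32)))
  g=(Z>.03)&(abs(W[...,1]-.03)<.15)&(abs(W[...,0]-.39)<.15)
  for lo,hi in((.125,.15),(.09,.105),(.047,.055)):
    mm=((Z>lo)&(Z<hi)&g).astype(np.uint8)
    n,lab,st,ce=cv2.connectedComponentsWithStats(mm)
    for i in range(1,n):
      if st[i,4]>25:
        s=W[lab==i];print(nm,lo,ce[i].round(),st[i,4],s.mean(0).round(4),np.ptp(s,axis=0).round(3),s[:,2].max().round(4), ((s.max(0)+s.min(0))/2).round(4))
E
```

```text
Traceback (most recent call last):
  File "h.py", line 18, in blob
    return max(cv2.findContours(m,cv2.RETR_EXTERNAL,cv2.CHAIN_APPROX_NONE)[0],key=cv2.contourArea)
ValueError: max() iterable argument is empty
```

```bash
cat > m.py <<'E'
from h import *
d=dict(np.load("top0.npz"));w=cloud(d);c=d["color"].astype(int)
print(c[240,160],c[170:330:15,160].tolist())
m=blob(c.max(2)<75,(100,140,220,340))
p=ray(d,m,.003);r=cv2.minAreaRect((p*1000).astype(np.float32));print("mat",r)
z=w[...,2]
print("bench z",np.nanmedian(z[330:360,200:330]),np.nanmedian(z[215:245,450:480]),np.nanmedian(z[250:265,345:370]))
pl=blob(abs(z-.02)<.006,(410,170,530,290));q=ray(d,pl,.02);print("plinth",cv2.minEnclosingCircle((q*1000).astype(np.float32)),cv2.fitEllipse((q*1000).astype(np.float32)))
for nm,dd in(("top",d),("scene",dict(np.load("scene0.npz")))):
  W=cloud(dd);Z=W[...,2]
  g=W[(Z>.006)&(Z<.014)&(abs(W[...,1]-.03)<.2)&(abs(W[...,0]-.4)<.2)]
  print(nm,"caddy top",cv2.minAreaRect((g[:,:2]*1000).astype(np.float32)))
  g=(Z>.03)&(abs(W[...,1]-.03)<.15)&(abs(W[...,0]-.39)<.15)
  for lo,hi in((.125,.16),(.09,.12),(.052,.066)):
    mm=((Z>lo)&(Z<hi)&g).astype(np.uint8)
    n,lab,st,ce=cv2.connectedComponentsWithStats(mm)
    for i in range(1,n):
      if st[i,4]>25:
        s=W[lab==i];print(nm,lo,ce[i].round(),st[i,4],s.mean(0).round(4),np.ptp(s,axis=0).round(3),s[:,2].max().round(4), ((s.max(0)+s.min(0))/2).round(4))
E
python3 m.py
```

```text
[50 50 47] [[69, 66, 62], [64, 60, 56], [59, 58, 54], [54, 55, 50], [53, 51, 48], [49, 45, 45], [46, 44, 43], [49, 47, 43], [48, 45, 43], [50, 48, 44], [149, 142, 137]]
mat ((507.6854248046875, 286.91790771484375), (277.7364807128906, 118.55535888671875), 6.881447792053223)
bench z 0.000486337472438092 0.02046081640418418 0.01024793760823206
plinth ((520.9016723632812, -264.2035827636719), 62.921878814697266) ((520.6629638671875, -264.2616271972656), (123.43309020996094, 124.07776641845703), 45.23128128051758)
top caddy top ((421.96112060546875, 29.656051635742188), (342.3132629394531, 400.7008361816406), 5.363078594207764)
top 0.125 [267. 211.] 257 [0.5303 0.078  0.1409] [0.02  0.033 0.02 ] 0.1469 [0.53   0.0789 0.137 ]
top 0.125 [314. 239.] 88 [0.4852 0.0049 0.1439] [0.011 0.015 0.024] 0.1496 [0.4857 0.0052 0.1375]
top 0.09 [271. 220.] 447 [0.521  0.0755 0.1129] [0.033 0.057 0.03 ] 0.1198 [0.5233 0.0772 0.105 ]
top 0.09 [346. 210.] 92 [ 0.5375 -0.0457  0.1053] [0.006 0.031 0.022] 0.1138 [ 0.537  -0.0465  0.1029]
top 0.09 [317. 243.] 453 [0.4834 0.0015 0.1132] [0.044 0.043 0.029] 0.
[... 453 characters left out ...]
5 [283. 133.] 103 [0.2894 0.047  0.1475] [0.021 0.099 0.029] 0.1599 [0.2868 0.0535 0.1454]
scene 0.125 [373. 200.] 110 [0.5329 0.0767 0.1408] [0.018 0.037 0.021] 0.1475 [0.531  0.0787 0.1369]
scene 0.125 [331. 206.] 71 [0.4901 0.0026 0.1413] [0.012 0.016 0.024] 0.1502 [0.4887 0.0037 0.1383]
scene 0.09 [364. 212.] 139 [0.5296 0.0579 0.1111] [0.027 0.035 0.029] 0.1197 [0.5264 0.065  0.1052]
scene 0.09 [330. 219.] 340 [ 0.4946 -0.0039  0.1091] [0.045 0.044 0.03 ] 0.1198 [0.4892 0.0011 0.105 ]
scene 0.052 [329. 235.] 74 [ 0.5006 -0.0094  0.0592] [0.039 0.035 0.014] 0.0657 [ 0.4924 -0.0032  0.0589]
scene 0.052 [351. 237.] 78 [0.5342 0.0192 0.0603] [0.013 0.036 0.009] 0.0646 [0.5333 0.0203 0.0599]
```

```bash
sed -i 's/abs(W\[...,0\]-.39)<.15/abs(W[...,0]-.55)<.15/; s/(g\[:,:2\]\*1000)/(g[:,:2]*1000)/' m.py
cat >> m.py <<'E'
hsv=cv2.cvtColor(d["color"],cv2.COLOR_RGB2HSV)
wood=(hsv[...,1]>60)&(z>.004)&(z<.06)&(abs(w[...,0]-.52)<.15)&(abs(w[...,1]-.02)<.15)
ww=wood&(abs(z-.0105)<.005)
q=w[ww][:,:2];r=cv2.minAreaRect((q*1000).astype(np.float32));print("wood flat",r)
rail=wood&(abs(z-.0455)<.006)
q=w[rail];print("rail",len(q),cv2.minAreaRect((q[:,:2]*1000).astype(np.float32)),q[:,2].mean())
# per-pixel side cylinders
E
python3 m.py | grep -v 0.2894 | tail -28
```

```text
[50 50 47] [[69, 66, 62], [64, 60, 56], [59, 58, 54], [54, 55, 50], [53, 51, 48], [49, 45, 45], [46, 44, 43], [49, 47, 43], [48, 45, 43], [50, 48, 44], [149, 142, 137]]
mat ((507.6854248046875, 286.91790771484375), (277.7364807128906, 118.55535888671875), 6.881447792053223)
bench z 0.000486337472438092 0.02046081640418418 0.01024793760823206
plinth ((520.9016723632812, -264.2035827636719), 62.921878814697266) ((520.6629638671875, -264.2616271972656), (123.43309020996094, 124.07776641845703), 45.23128128051758)
top caddy top ((421.96112060546875, 29.656051635742188), (342.3132629394531, 400.7008361816406), 5.363078594207764)
top 0.125 [347. 190.] 323 [ 0.5597 -0.0459  0.1484] [0.03  0.028 0.028] 0.1536 [ 0.5618 -0.0463  0.1394]
top 0.125 [267. 207.] 389 [0.5354 0.0782 0.1413] [0.033 0.033 0.02 ] 0.1469 [0.5366 0.0789 0.137 ]
top 0.125 [314. 239.] 88 [0.4852 0.0049 0.1439] [0.011 0.015 0.024] 0.1496 [0.4857 0.0052 0.1375]
top 0.09 [346. 200.] 526 [ 0.5536 -0.0449  0.1113] [0.054 0.052 0.029] 0.12 [ 0.5608 -0.0459  0.1053]
top 0.09 [270. 214.] 625 [0.5301 0.0763 0.1137] [0.061 0.061 0.0
[... 1109 characters left out ...]
[0.055 0.054 0.03 ] 0.12 [ 0.564 -0.047  0.105]
scene 0.052 [372. 231.] 100 [0.5519 0.063  0.0591] [0.045 0.056 0.014] 0.066 [0.5466 0.076  0.059 ]
scene 0.052 [329. 235.] 74 [ 0.5006 -0.0094  0.0592] [0.039 0.035 0.014] 0.0657 [ 0.4924 -0.0032  0.0589]
scene 0.052 [357. 244.] 423 [0.5542 0.0185 0.0597] [0.051 0.05  0.013] 0.0657 [0.5524 0.0183 0.0591]
scene 0.052 [336. 275.] 84 [ 0.5788 -0.0617  0.0589] [0.046 0.04  0.014] 0.066 [ 0.5701 -0.0538  0.0591]
wood flat ((515.112548828125, 10.489349365234375), (150.722412109375, 219.21975708007812), 12.432416915893555)
rail 758 ((540.77587890625, 15.825370788574219), (120.60908508300781, 218.7257080078125), 12.776732444763184) 0.04488780760020511
```

```bash
cat >> h.py <<'E'
def go(target,yaw=None):
    s=bot.observe();R=cv2.Rodrigues(np.zeros(3))[0]
    from scipy.spatial.transform import Rotation as Ro
    R=Ro.from_euler('xyz',s["tcp_rot"],degrees=True).as_matrix()
    print("t%.1f"%s["clock"],"tcp",s["tcp_pos"].round(4),s["tcp_rot"].round(2),"tool delta",(R.T@(np.array(target)-s["tcp_pos"])).round(4))
E
python3 - <<'E'
from h import *
for n in("top","scene"):
    W=cloud(dict(np.load(n+"0.npz")));Z=W[...,2]
    g=W[(abs(Z-.1165)<.004)&(abs(W[...,0]-.54)<.06)&(abs(W[...,1]-.08)<.06)][:,:2]
    print(n,len(g),cv2.minAreaRect((g*1000).astype(np.float32)))
E
python3 -m creep '[[0, 0, 0, 6], [0, 0, 0, 5.5], [0, 0, 0, 0], [0, 0, 0, 0]]' 0.085
python3 -c "
from h import *
go([.538,.079,.30])"
```

```text
top 545 ((515.5385131835938, 65.53024291992188), (107.06050109863281, 57.243831634521484), 32.246910095214844)
scene 278 ((519.351318359375, 63.49110412597656), (107.09117126464844, 53.743202209472656), 30.019487380981445)
clock: 0.5
tcp_pos: [0.2116, -0.4804, 0.3037]
tcp_rot: [-180.0, -0.0, 12.4]
contact_force: [-0.3, 0.4, -0.6]
finger_gap: 0.085
gripper_force: 0.0
t0.5 tcp [ 0.2116 -0.4804  0.3037] [-179.97   -0.     12.41] tool delta [ 0.4391 -0.4762  0.0039]
```

```bash
python3 - <<'E'
from h import *
for n in("top","scene"):
    W=cloud(dict(np.load(n+"0.npz")));Z=W[...,2]
    for c,h in(((.538,.079),.116),((.563,-.046),.15),((.487,.003),.112)):
        k=(abs(Z-h)<.005)&(np.hypot(W[...,0]-c[0],W[...,1]-c[1])<.042)
        g=W[k][:,:2];print(n,len(g),cv2.minAreaRect((g*1000).astype(np.float32)))
E
python3 -m creep '[[0.02, -0.02, 0, 0], [0.03, -0.03, 0, 0], [0.035, -0.035, 0, 0], [0.035, -0.035, 0, 0], [0.035, -0.035, 0, 0], [0.035, -0.035, 0, 0], [0.035, -0.035, 0, 0], [0.035, -0.035, 0, 0]]'
python3 -m creep '[[0.035, -0.035, 0, 0], [0.035, -0.035, 0, 0], [0.035, -0.035, 0, 0], [0.03, -0.035, 0, 0], [0.02, -0.03, 0, 0], [0.015, -0.03, 0, 0], [0.01, -0.02, 0, 0], [0, 0, 0, 0]]'
python3 -c "
from h import *
go([.538,.079,.145])"
```

```text
top 537 ((536.9326171875, 79.15202331542969), (50.45018768310547, 49.61885452270508), 18.32617950439453)
top 283 ((561.0704956054688, -46.07963943481445), (28.50445556640625, 28.45265769958496), 68.3852310180664)
top 318 ((485.7833251953125, 2.1230545043945312), (43.54631805419922, 43.046875), 0.020117755979299545)
scene 301 ((539.9857177734375, 77.13600158691406), (50.06490707397461, 51.120018005371094), 17.939916610717773)
scene 180 ((564.5992431640625, -47.40537643432617), (28.726932525634766, 28.467988967895508), 21.892797470092773)
scene 201 ((489.714599609375, 0.41534996032714844), (44.34498977661133, 42.86003875732422), 43.287574768066406)
clock: 1.3
tcp_pos: [0.4111, -0.1693, 0.3041]
tcp_rot: [180.0, -0.0, 12.4]
contact_force: [0.2, -0.5, 0.5]
finger_gap: 0.0849
gripper_force: 0.0
clock: 2.1
tcp_pos: [0.5397, 0.0843, 0.3036]
tcp_rot: [-180.0, 0.0, 12.6]
contact_force: [0.4, -1.4, -0.8]
finger_gap: 0.0851
gripper_force: 0.0
t2.1 tcp [0.5397 0.0843 0.3036] [-1.7997e+02  2.0000e-02  1.2570e+01] tool delta [-0.0027  0.0049  0.1586]
```

```bash
python3 -m creep '[[-0.003, 0.0056, 0, -5.5], [0, 0, 0.02, 0], [0, 0, 0.03, 0], [0, 0, 0.03, 0], [0, 0, 0.03, 0], [0, 0, 0.02, 0], [0, 0, 0.015, 0], [0, 0, 0.0106, 0]]'
python3 -m creep '[[0, 0, 0, 0], [0, 0, 0, 0]]'
python3 -c "
from h import *
go([.5385,.078,.148])"
```

```text
clock: 2.9
tcp_pos: [0.5374, 0.0751, 0.1472]
tcp_rot: [-180.0, 0.1, 17.8]
contact_force: [0.1, -0.3, 0.5]
finger_gap: 0.0846
gripper_force: 0.0
clock: 3.1
tcp_pos: [0.538, 0.0756, 0.1489]
tcp_rot: [180.0, -0.0, 17.8]
contact_force: [0.1, -0.1, -0.4]
finger_gap: 0.0851
gripper_force: 0.0
t3.1 tcp [0.538  0.0756 0.1489] [ 1.7998e+02 -4.0000e-02  1.7770e+01] tool delta [ 0.0012 -0.0022  0.0009]
```

```bash
python3 -m creep '[[0.001, -0.002, 0, 0], [0, 0, 0, 0]]'
python3 -m creep '[[0, 0, 0, 0], [0, 0, 0, 0], [0, 0, 0, 0], [0, 0, 0, 0], [0, 0, 0, 0], [0, 0, 0, 0], [0, 0, 0, 0], [0, 0, 0, 0]]' 0.03
python3 -m creep '[[0, 0, -0.005, 0], [0, 0, -0.01, 0], [0, 0, -0.01, 0], [0, 0, -0.01, 0], [0, 0, -0.01, 0], [0, 0, -0.005, 0], [0, 0, 0, 0]]'
python3 -c "
from h import *
go([.593,.297,.142])"
```

```text
clock: 3.3
tcp_pos: [0.5384, 0.0783, 0.149]
tcp_rot: [180.0, -0.1, 17.8]
contact_force: [-0.0, 1.1, 0.6]
finger_gap: 0.0849
gripper_force: 0.0
clock: 4.1
tcp_pos: [0.5383, 0.0782, 0.1486]
tcp_rot: [180.0, -0.0, 17.8]
contact_force: [-2.0, 1.5, 6.1]
finger_gap: 0.0496
gripper_force: 62.4
clock: 4.8
tcp_pos: [0.5384, 0.0781, 0.1992]
tcp_rot: [180.0, -0.1, 17.8]
contact_force: [0.0, 1.2, -3.7]
finger_gap: 0.0493
gripper_force: 62.5
t4.8 tcp [0.5384 0.0781 0.1992] [ 1.7997e+02 -8.0000e-02  1.7770e+01] tool delta [ 0.1187 -0.1918  0.0572]
```

```bash
python3 -m creep '[[0.007, -0.01, 0, 0], [0.014, -0.022, 0, 0], [0.018, -0.03, 0, 0], [0.02, -0.035, 0, 0], [0.02, -0.035, 0, 0], [0.018, -0.03, 0, 0], [0.014, -0.02, 0, 0], [0.0077, -0.0098, 0, 0]]'
python3 -m creep '[[0, 0, 0, 0], [0, 0, 0.01, 0], [0, 0, 0.015, 0], [0, 0, 0.015, 0], [0, 0, 0.01, 0], [0, 0, 0.003, 0], [0, 0, 0, 0], [0, 0, 0, 0]]'
python3 -c "
from h import *
go([.593,.297,.1422])"
```

```text
clock: 5.6
tcp_pos: [0.5922, 0.3001, 0.1971]
tcp_rot: [-180.0, 0.1, 17.9]
contact_force: [-0.8, -0.7, -3.6]
finger_gap: 0.0494
gripper_force: 62.7
clock: 6.4
tcp_pos: [0.5929, 0.297, 0.1459]
tcp_rot: [-180.0, -0.1, 17.8]
contact_force: [0.9, 1.0, -2.9]
finger_gap: 0.0492
gripper_force: 62.7
t6.4 tcp [0.5929 0.297  0.1459] [-1.800e+02 -7.000e-02  1.776e+01] tool delta [0.     0.0001 0.0037]
```

```bash
python3 -m creep '[[0, 0, 0.0025, 0], [0, 0, 0.0012, 0], [0, 0, 0, 0]]'
python3 -m creep '[[0, 0, 0, 0], [0, 0, 0, 0], [0, 0, 0, 0], [0, 0, 0, 0], [0, 0, 0, 0], [0, 0, 0, 0]]' 0.085
python3 -m creep '[[0, 0, -0.01, 0], [0, 0, -0.02, 0], [0, 0, -0.025, 0], [0, 0, -0.025, 0], [0, 0, -0.01, 0], [0, 0, 0, 5.8], [0, 0, 0, 0]]'
python3 -c "
from h import *
go([.4877,.0015,.152])"
```

```text
clock: 6.7
tcp_pos: [0.5927, 0.297, 0.1417]
tcp_rot: [180.0, -0.0, 17.8]
contact_force: [-0.0, -0.3, -3.0]
finger_gap: 0.0494
gripper_force: 62.7
clock: 7.3
tcp_pos: [0.5927, 0.297, 0.1416]
tcp_rot: [-180.0, -0.0, 17.8]
contact_force: [0.1, 0.3, -0.3]
finger_gap: 0.0849
gripper_force: 0.0
clock: 8.0
tcp_pos: [0.5926, 0.297, 0.2316]
tcp_rot: [-180.0, 0.0, 11.9]
contact_force: [1.1, -0.3, -0.7]
finger_gap: 0.0853
gripper_force: 0.0
t8.0 tcp [0.5926 0.297  0.2316] [-180.      0.     11.91] tool delta [-0.1636  0.2675  0.0796]
```

```bash
python3 -m creep '[[-0.01, 0.015, 0, 0], [-0.02, 0.035, 0, 0], [-0.026, 0.042, 0, 0], [-0.028, 0.046, 0, 0], [-0.028, 0.046, 0, 0], [-0.026, 0.042, 0, 0], [-0.017, 0.028, 0, 0], [-0.0086, 0.0135, 0, 0]]'
python3 -m creep '[[0, 0, 0, 0], [0, 0, 0, 0]]'
python3 -c "
from h import *
go([.4877,.0015,.152])
d=bot.read_camera('top');cv2.imwrite('pics/top1.png',d['color'][:,:,::-1])"
```

```text
clock: 8.8
tcp_pos: [0.4896, 0.0065, 0.2313]
tcp_rot: [-180.0, 0.1, 12.0]
contact_force: [0.1, 1.2, -0.8]
finger_gap: 0.0849
gripper_force: 0.0
clock: 9.0
tcp_pos: [0.4907, 0.0089, 0.2314]
tcp_rot: [-180.0, 0.0, 12.0]
contact_force: [0.1, 0.6, -0.2]
finger_gap: 0.0853
gripper_force: 0.0
t9.0 tcp [0.4907 0.0089 0.2314] [-1.7998e+02  1.0000e-02  1.2020e+01] tool delta [-0.0045  0.0067  0.0794]
```

View pics/top1.png

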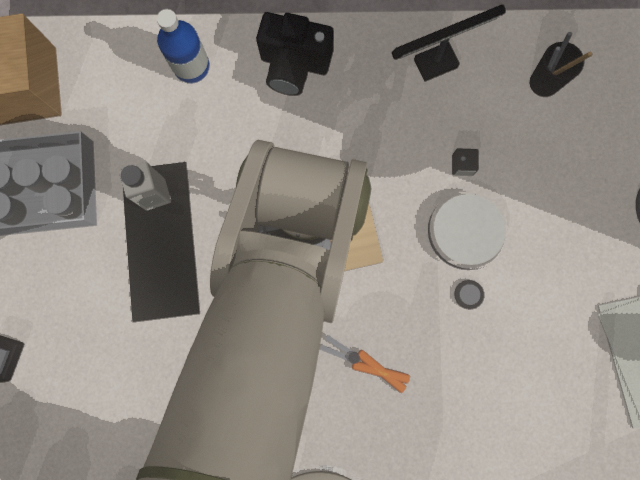

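The square bottle stands upright on the far end of the mat, with its base around (155,200). Next is the can.

```bash
python3 -m creep '[[-0.0045, 0.0067, 0, 0], [0, 0, 0.015, 0], [0, 0, 0.02, 0], [0, 0, 0.02, 0], [0, 0, 0.015, 0], [0, 0, 0.0094, 0], [0, 0, 0, 0], [0, 0, 0, 0]]'
python3 -c "
from h import *
go([.4877,.0015,.152])"
```

```text
clock: 9.85
tcp_pos: [0.4879, 0.0012, 0.1527]
tcp_rot: [180.0, -0.0, 12.0]
contact_force: [0.2, 0.1, -0.5]
finger_gap: 0.0851
gripper_force: 0.0
t9.8 tcp [0.4879 0.0012 0.1527] [ 1.7998e+02 -3.0000e-02  1.2000e+01] tool delta [-0.0001 -0.0003  0.0007]
```

```bash
python3 -m creep '[[0, 0, 0, 0], [0, 0, 0, 0], [0, 0, 0, 0], [0, 0, 0, 0], [0, 0, 0, 0], [0, 0, 0, 0], [0, 0, 0, 0], [0, 0, 0, 0]]' 0.03
python3 -m creep '[[0, 0, -0.005, 0], [0, 0, -0.01, 0], [0, 0, -0.01, 0], [0, 0, -0.01, 0], [0, 0, -0.01, 0], [0, 0, -0.005, 0], [0, 0, 0, 0]]'
python3 -c "
from h import *
go([.4244,.2767,.152])"
```

```text
clock: 10.65
tcp_pos: [0.4879, 0.0013, 0.1529]
tcp_rot: [180.0, -0.1, 12.0]
contact_force: [-1.3, 1.2, 5.6]
finger_gap: 0.0435
gripper_force: 60.5
clock: 11.35
tcp_pos: [0.4878, 0.0012, 0.203]
tcp_rot: [180.0, -0.1, 12.0]
contact_force: [-0.4, -0.2, -1.4]
finger_gap: 0.0434
gripper_force: 61.2
t11.3 tcp [0.4878 0.0012 0.203 ] [ 1.7997e+02 -7.0000e-02  1.1970e+01] tool delta [-0.005  -0.2827  0.0508]
```

```bash
python3 -m creep '[[-0.005, -0.012, 0, 0], [0, -0.028, 0, 0], [0, -0.04, 0, 0], [0, -0.045, 0, 0], [0, -0.045, 0, 0], [0, -0.045, 0, 0], [0, -0.037, 0, 0], [0, -0.02, 0, 0]]'
python3 -m creep '[[0, -0.0107, 0, 0], [0, 0, 0, 0], [0, 0, 0.01, 0], [0, 0, 0.015, 0], [0, 0, 0.015, 0], [0, 0, 0.01, 0], [0, 0, 0, 0], [0, 0, 0, 0]]'
python3 -c "
from h import *
go([.4244,.2767,.1463])"
```

```text
clock: 12.15
tcp_pos: [0.4243, 0.269, 0.2017]
tcp_rot: [-180.0, 0.1, 12.1]
contact_force: [0.2, -1.3, -1.4]
finger_gap: 0.0434
gripper_force: 61.4
clock: 12.95
tcp_pos: [0.4244, 0.2763, 0.1523]
tcp_rot: [180.0, -0.0, 11.9]
contact_force: [0.0, -0.2, -1.2]
finger_gap: 0.044
gripper_force: 61.4
t12.9 tcp [0.4244 0.2763 0.1523] [180.    -0.    11.92] tool delta [ 0.0001 -0.0004  0.006 ]
```

```bash
python3 -m creep '[[0, 0, 0.004, 0], [0, 0, 0.002, 0], [0, 0, 0, 0]]'
python3 -m creep '[[0, 0, 0, 0], [0, 0, 0, 0], [0, 0, 0, 0], [0, 0, 0, 0], [0, 0, 0, 0], [0, 0, 0, 0]]' 0.085
python3 -m creep '[[0, 0, -0.01, 0], [0, 0, -0.02, 0], [0, 0, -0.025, 0], [0, 0, -0.025, 0], [0, 0, -0.01, 0], [0, 0, 0, 0]]'
python3 -c "
from h import *
go([.563,-.0467,.156])"
```

```text
clock: 13.25
tcp_pos: [0.4241, 0.2767, 0.1461]
tcp_rot: [180.0, -0.0, 12.0]
contact_force: [0.5, 0.3, -2.0]
finger_gap: 0.0435
gripper_force: 61.4
clock: 13.85
tcp_pos: [0.4241, 0.2767, 0.1462]
tcp_rot: [-180.0, -0.0, 12.0]
contact_force: [0.2, 0.1, 0.2]
finger_gap: 0.085
gripper_force: 0.0
clock: 14.45
tcp_pos: [0.4244, 0.2768, 0.2375]
tcp_rot: [-180.0, -0.2, 12.0]
contact_force: [0.4, 0.1, -0.1]
finger_gap: 0.085
gripper_force: 0.0
t14.4 tcp [0.4244 0.2768 0.2375] [-1.7998e+02 -1.6000e-01  1.1970e+01] tool delta [0.0682 0.3453 0.0815]
```

```bash
python3 -m creep '[[0.002, 0.012, 0, 0], [0.006, 0.03, 0, 0], [0.009, 0.045, 0, 0], [0.009, 0.045, 0, 0], [0.009, 0.045, 0, 0], [0.009, 0.045, 0, 0], [0.009, 0.045, 0, 0], [0.008, 0.04, 0, 0]]'
python3 -m creep '[[0.005, 0.025, 0, 0], [0.0022, 0.0133, 0, 0], [0, 0, 0, 0], [0, 0, 0, 0]]'
python3 -c "
from h import *
go([.563,-.0467,.156])"
```

```text
clock: 15.25
tcp_pos: [0.5475, -0.014, 0.2347]
tcp_rot: [-180.0, 0.1, 11.9]
contact_force: [0.8, 0.2, -0.1]
finger_gap: 0.0853
gripper_force: 0.0
clock: 15.65
tcp_pos: [0.5619, -0.0462, 0.2356]
tcp_rot: [-179.9, 0.1, 12.0]
contact_force: [-0.9, 0.3, -0.3]
finger_gap: 0.0846
gripper_force: 0.0
t15.7 tcp [ 0.5619 -0.0462  0.2356] [-1.7995e+02  6.0000e-02  1.1990e+01] tool delta [0.0011 0.0007 0.0796]
```

```bash
python3 -m creep '[[0.001, 0, 0.01, 0], [0, 0, 0.02, 0], [0, 0, 0.02, 0], [0, 0, 0.015, 0], [0, 0, 0.01, 0], [0, 0, 0.0046, 0], [0, 0, 0, 0], [0, 0, 0, 0]]'
python3 -m creep '[[0, 0, 0, 0], [0, 0, 0, 0], [0, 0, 0, 0], [0, 0, 0, 0], [0, 0, 0, 0], [0, 0, 0, 0], [0, 0, 0, 0], [0, 0, 0, 0]]' 0.03
python3 -m creep '[[0, 0, -0.005, 0], [0, 0, -0.015, 0], [0, 0, -0.02, 0], [0, 0, -0.02, 0], [0, 0, -0.015, 0], [0, 0, -0.005, 0], [0, 0, 0, 0], [0, 0, 0, 0]]'
python3 -c "
from h import *
go([.509,.287,.15])"
```

```text
clock: 16.45
tcp_pos: [0.5636, -0.0466, 0.1572]
tcp_rot: [180.0, -0.1, 12.0]
contact_force: [-0.5, -0.4, -0.7]
finger_gap: 0.0851
gripper_force: 0.0
clock: 17.25
tcp_pos: [0.5636, -0.0467, 0.1574]
tcp_rot: [180.0, -0.1, 12.0]
contact_force: [-0.8, 1.6, 5.7]
finger_gap: 0.0522
gripper_force: 62.9
clock: 18.05
tcp_pos: [0.5631, -0.0467, 0.2356]
tcp_rot: [-180.0, 0.1, 12.0]
contact_force: [-0.3, -0.2, -2.1]
finger_gap: 0.052
gripper_force: 63.2
t18.1 tcp [ 0.5631 -0.0467  0.2356] [-1.7996e+02  9.0000e-02  1.1970e+01] tool delta [ 0.0164 -0.3376  0.0859]
```

```bash
python3 -m creep '[[0.001, -0.012, 0, 0], [0.002, -0.03, 0, 0], [0.002, -0.04, 0, 0], [0.002, -0.045, 0, 0], [0.002, -0.045, 0, 0], [0.002, -0.045, 0, 0], [0.002, -0.045, 0, 0], [0.002, -0.038, 0, 0]]'
python3 -m creep '[[0.001, -0.025, 0, 0], [0.0004, -0.0126, 0, 0], [0, 0, 0, 0], [0, 0, 0.01, 0], [0, 0, 0.02, 0], [0, 0, 0.02, 0], [0, 0, 0.015, 0], [0, 0, 0.01, 0]]'
python3 -m creep '[[0, 0, 0.005, 0], [0, 0, 0, 0], [0, 0, 0, 0]]'
python3 -c "
from h import *
go([.509,.287,.1505])"
```

```text
clock: 18.85
tcp_pos: [0.5144, 0.2527, 0.236]
tcp_rot: [-180.0, 0.1, 12.0]
contact_force: [0.3, -0.6, -2.6]
finger_gap: 0.0522
gripper_force: 63.5
clock: 19.65
tcp_pos: [0.5094, 0.2854, 0.1597]
tcp_rot: [180.0, 0.1, 11.9]
contact_force: [1.0, -1.1, -2.0]
finger_gap: 0.0521
gripper_force: 63.5
clock: 19.95
tcp_pos: [0.5098, 0.2868, 0.1572]
tcp_rot: [-180.0, -0.1, 11.9]
contact_force: [-0.2, -0.4, -1.8]
finger_gap: 0.0518
gripper_force: 63.5
t19.9 tcp [0.5098 0.2868 0.1572] [-1.800e+02 -6.000e-02  1.195e+01] tool delta [-0.0007 -0.0004  0.0067]
```

```bash
python3 -m creep '[[0, 0, 0.004, 0], [0, 0, 0.0025, 0], [0, 0, 0, 0]]'
python3 -m creep '[[0, 0, 0, 0], [0, 0, 0, 0], [0, 0, 0, 0], [0, 0, 0, 0], [0, 0, 0, 0], [0, 0, 0, 0]]' 0.085
python3 -m creep '[[0, 0, -0.01, 0], [0, 0, -0.02, 0], [0, 0, -0.025, 0], [0, 0, -0.025, 0], [0, 0, -0.01, 0], [0, 0, 0, 0]]'
python3 -c "
from h import *
go([.551,.018,.09])
d=bot.read_camera('scene');cv2.imwrite('pics/s2.png',d['color'][:,:,::-1])
W=cloud(d);Z=W[...,2];k=(abs(Z-.060)<.006)&(np.hypot(W[...,0]-.551,W[...,1]-.018)<.06)
print('jar',k.sum(),cv2.minEnclosingCircle((W[k][:,:2]*1000).astype(np.float32)))"
```

```text
clock: 20.25
tcp_pos: [0.5096, 0.287, 0.1504]
tcp_rot: [-180.0, -0.1, 12.0]
contact_force: [-0.2, -0.0, 0.1]
finger_gap: 0.0525
gripper_force: 63.3
clock: 20.85
tcp_pos: [0.5094, 0.2869, 0.1501]
tcp_rot: [-180.0, 0.0, 12.0]
contact_force: [0.4, 0.4, -0.8]
finger_gap: 0.085
gripper_force: 0.0
clock: 21.45
tcp_pos: [0.5098, 0.287, 0.2415]
tcp_rot: [-180.0, -0.2, 12.0]
contact_force: [-0.1, -0.6, -0.2]
finger_gap: 0.085
gripper_force: 0.0
t21.4 tcp [0.5098 0.287  0.2415] [-1.7998e+02 -1.6000e-01  1.1970e+01] tool delta [-0.0159  0.2718  0.1514]
jar 460 ((552.6546020507812, 17.639484405517578), 26.88641357421875)
```

View pics/s2.png

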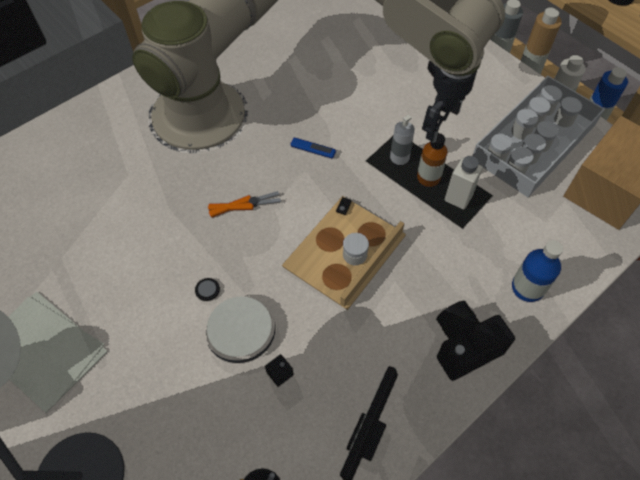

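All three stand upright on the mat, at (402,145), (432,165) and (463,185). The jar is still on the caddy at (356,248) and the remote is untouched at (344,205). Next is the jar.

```bash
python3 -m creep '[[-0.001, 0.012, 0, 0], [-0.002, 0.03, 0, 0], [-0.003, 0.045, 0, 0], [-0.003, 0.045, 0, 0], [-0.003, 0.045, 0, 0], [-0.002, 0.04, 0, 0], [-0.001, 0.03, 0, 0], [-0.0009, 0.0165, 0, 0]]'
python3 -m creep '[[0, 0.0083, 0, 0], [0, 0, 0.01, 0], [0, 0, 0.02, 0], [0, 0, 0.02, 0], [0, 0, 0.02, 0], [0, 0, 0.01, 0], [0, 0, 0, 0], [0, 0, 0, 0]]'
python3 -c "
from h import *
go([.551,.018,.09])
d=bot.read_camera('scene')
W=cloud(d);Z=W[...,2];k=(abs(Z-.0205)<.005)&(np.hypot(W[...,0]-.521,W[...,1]+.264)<.08)
print('plinth',k.sum(),cv2.minEnclosingCircle((W[k][:,:2]*1000).astype(np.float32)),np.median(W[k],0))
d=dict(np.load('top0.npz'))
W=cloud(d);Z=W[...,2];k=(abs(Z-.0205)<.005)&(np.hypot(W[...,0]-.521,W[...,1]+.264)<.08)
print('plinth',k.sum(),cv2.minEnclosingCircle((W[k][:,:2]*1000).astype(np.float32)),np.median(W[k],0))"
```

```text
clock: 22.3
tcp_pos: [0.5483, 0.0231, 0.239]
tcp_rot: [-180.0, 0.1, 11.8]
contact_force: [0.3, -0.4, 0.2]
finger_gap: 0.0852
gripper_force: 0.0
clock: 23.1
tcp_pos: [0.5504, 0.0182, 0.1605]
tcp_rot: [180.0, -0.0, 12.0]
contact_force: [1.0, 0.4, -0.4]
finger_gap: 0.0849
gripper_force: 0.0
t23.1 tcp [0.5504 0.0182 0.1605] [ 1.7999e+02 -3.0000e-02  1.2010e+01] tool delta [0.0005 0.0003 0.0705]
plinth 3008 ((527.0404052734375, -265.01763916015625), 68.28577423095703) [ 0.5255007  -0.26558016  0.02015274]
plinth 4005 ((517.8403930664062, -260.0697326660156), 68.68511962890625) [ 0.51992554 -0.26371971  0.02044317]
```

```bash
python3 -m creep '[[0, 0, 0.01, 0], [0, 0, 0.02, 0], [0, 0, 0.02, 0], [0, 0, 0.013, 0], [0, 0, 0.007, 0], [0, 0, 0, 0], [0, 0, 0, 0]]'
python3 -m creep '[[0, 0, 0, 0], [0, 0, 0, 0], [0, 0, 0, 0], [0, 0, 0, 0], [0, 0, 0, 0], [0, 0, 0, 0], [0, 0, 0, 0], [0, 0, 0, 0]]' 0.03
python3 -m creep '[[0, 0, -0.005, 0], [0, 0, -0.015, 0], [0, 0, -0.02, 0], [0, 0, -0.02, 0], [0, 0, -0.015, 0], [0, 0, -0.005, 0], [0, 0, 0, 0], [0, 0, 0, 0]]'
python3 -c "
from h import *
go([.522,-.2645,.10])"
```

```text
clock: 23.85
tcp_pos: [0.5506, 0.0177, 0.0907]
tcp_rot: [180.0, -0.1, 12.0]
contact_force: [0.4, 0.1, 0.1]
finger_gap: 0.0848
gripper_force: 0.0
clock: 24.65
tcp_pos: [0.5506, 0.0176, 0.0909]
tcp_rot: [180.0, -0.1, 12.0]
contact_force: [-1.4, -0.2, 5.9]
finger_gap: 0.0511
gripper_force: 62.3
clock: 25.45
tcp_pos: [0.5499, 0.0178, 0.1692]
tcp_rot: [-180.0, 0.1, 12.0]
contact_force: [-0.4, 0.4, -2.1]
finger_gap: 0.051
gripper_force: 62.7
t25.4 tcp [0.5499 0.0178 0.1692] [-1.7997e+02  8.0000e-02  1.1970e+01] tool delta [-0.0857  0.2704  0.0692]
```

```bash
python3 -m creep '[[-0.004, 0.012, 0, 0], [-0.008, 0.025, 0, 0], [-0.012, 0.038, 0, 0], [-0.014, 0.043, 0, 0], [-0.014, 0.043, 0, 0], [-0.013, 0.042, 0, 0], [-0.01, 0.033, 0, 0], [-0.007, 0.022, 0, 0]]'
python3 -m creep '[[-0.0037, 0.0124, 0, 0], [0, 0, 0, 0], [0, 0, 0.01, 0], [0, 0, 0.02, 0], [0, 0, 0.015, 0], [0, 0, 0.01, 0], [0, 0, 0.005, 0], [0, 0, 0, 0]]'
python3 -m creep '[[0, 0, 0, 0]]'
python3 -c "
from h import *
go([.522,-.2645,.101])"
```

```text
clock: 26.25
tcp_pos: [0.5223, -0.2549, 0.1693]
tcp_rot: [-180.0, 0.0, 11.8]
contact_force: [-0.1, 0.7, -0.3]
finger_gap: 0.0511
gripper_force: 62.8
clock: 27.05
tcp_pos: [0.5225, -0.2639, 0.1096]
tcp_rot: [-180.0, 0.0, 12.0]
contact_force: [0.6, 0.3, -2.0]
finger_gap: 0.0513
gripper_force: 62.8
clock: 27.15
tcp_pos: [0.5228, -0.2645, 0.1106]
tcp_rot: [180.0, -0.0, 12.0]
contact_force: [-0.6, 0.1, -1.7]
finger_gap: 0.051
gripper_force: 62.8
t27.1 tcp [ 0.5228 -0.2645  0.1106] [ 1.7996e+02 -3.0000e-02  1.1990e+01] tool delta [-0.0008 -0.0001  0.0096]
```

```bash
python3 -m creep '[[-0.0007, 0, 0.005, 0], [0, 0, 0.003, 0], [0, 0, 0.0015, 0], [0, 0, 0, 0]]'
python3 -m creep '[[0, 0, 0, 0], [0, 0, 0, 0], [0, 0, 0, 0], [0, 0, 0, 0], [0, 0, 0, 0], [0, 0, 0, 0]]' 0.085
python3 -m creep '[[0, 0, -0.01, 0], [0, 0, -0.02, 0], [0, 0, -0.03, 0], [0, 0, -0.035, 0], [0, 0, -0.035, 0], [0, 0, -0.02, 0], [0, 0, 0, 0], [0, 0, 0, 0]]'
python3 -c "
from h import *
go([.5096,.287,.1504])
d=bot.read_camera('scene');cv2.imwrite('pics/s3.png',d['color'][:,:,::-1])
W=cloud(d);Z=W[...,2];k=(abs(Z-.070)<.005)&(np.hypot(W[...,0]-.522,W[...,1]+.264)<.05)
print('jar',k.sum(),cv2.minEnclosingCircle((W[k][:,:2]*1000).astype(np.float32)))"
```

```text
clock: 27.55
tcp_pos: [0.5218, -0.2647, 0.1009]
tcp_rot: [180.0, -0.0, 12.0]
contact_force: [-1.4, 0.3, 2.3]
finger_gap: 0.0511
gripper_force: 62.9
clock: 28.15
tcp_pos: [0.5218, -0.2647, 0.1006]
tcp_rot: [180.0, -0.0, 12.0]
contact_force: [-0.2, -0.5, -0.1]
finger_gap: 0.0851
gripper_force: 0.0
clock: 28.95
tcp_pos: [0.5216, -0.2646, 0.2506]
tcp_rot: [180.0, -0.0, 12.0]
contact_force: [0.1, 0.8, 0.3]
finger_gap: 0.085
gripper_force: 0.0
t28.9 tcp [ 0.5216 -0.2646  0.2506] [179.99  -0.    11.97] tool delta [ 0.1026 -0.5421  0.1002]
jar 553 ((523.5471801757812, -263.8809814453125), 27.068721771240234)
```

View pics/s3.png

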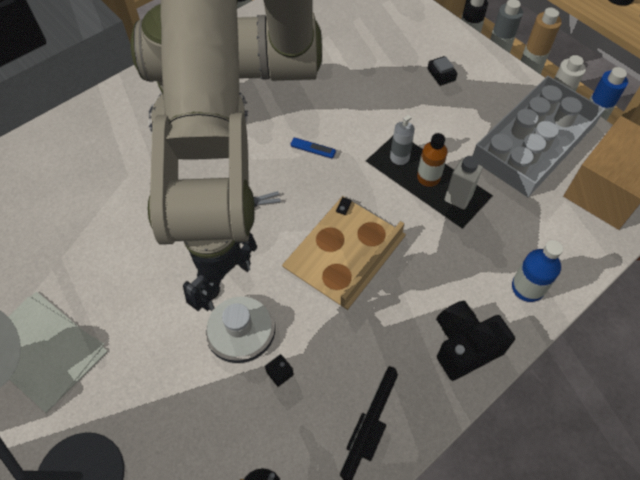

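The jar stands in the middle of the plinth at (237,320). The cube and lens cap are untouched. Now the returns, starting with the round bottle.

```bash
python3 -m creep '[[0.003, -0.014, 0, 0], [0.006, -0.03, 0, 0], [0.008, -0.044, 0, 0], [0.008, -0.044, 0, 0], [0.008, -0.044, 0, 0], [0.008, -0.044, 0, 0], [0.008, -0.044, 0, 0], [0.008, -0.044, 0, 0]]'
python3 -m creep '[[0.008, -0.044, 0, 0], [0.008, -0.044, 0, 0], [0.008, -0.044, 0, 0], [0.008, -0.04, 0, 0], [0.006, -0.03, 0, 0], [0.004, -0.02, 0, 0], [0.0036, -0.0121, 0, 0], [0, 0, 0, 0]]'
python3 -m creep '[[0, 0, 0, 0]]'
python3 -c "
from h import *
go([.5096,.287,.1504])"
```

```text
clock: 29.8
tcp_pos: [0.5126, 0.051, 0.2499]
tcp_rot: [-180.0, 0.1, 12.0]
contact_force: [-0.4, -0.3, 0.7]
finger_gap: 0.0851
gripper_force: 0.0
clock: 30.6
tcp_pos: [0.5091, 0.2881, 0.2499]
tcp_rot: [180.0, 0.1, 12.1]
contact_force: [0.5, -0.5, 0.7]
finger_gap: 0.0853
gripper_force: 0.0
clock: 30.7
tcp_pos: [0.5096, 0.2864, 0.2502]
tcp_rot: [180.0, 0.0, 12.0]
contact_force: [0.2, -0.6, 0.4]
finger_gap: 0.085
gripper_force: 0.0
t30.7 tcp [0.5096 0.2864 0.2502] [1.7998e+02 5.0000e-02 1.1960e+01] tool delta [ 0.0002 -0.0006  0.0998]
```

```bash
python3 -m creep '[[0, -0.0005, 0.01, 0], [0, 0, 0.02, 0], [0, 0, 0.025, 0], [0, 0, 0.02, 0], [0, 0, 0.015, 0], [0, 0, 0.0095, 0], [0, 0, 0, 0], [0, 0, 0, 0]]'
python3 -m creep '[[0, 0, 0, 0], [0, 0, 0, 0], [0, 0, 0, 0], [0, 0, 0, 0], [0, 0, 0, 0], [0, 0, 0, 0], [0, 0, 0, 0], [0, 0, 0, 0]]' 0.03
python3 -m creep '[[0, 0, -0.005, 0], [0, 0, -0.015, 0], [0, 0, -0.02, 0], [0, 0, -0.02, 0], [0, 0, -0.015, 0], [0, 0, -0.005, 0], [0, 0, 0, 0], [0, 0, 0, 0]]'
python3 -c "
from h import *
go([.5635,-.0467,.1574])"
```

```text
clock: 31.5
tcp_pos: [0.5099, 0.2871, 0.1515]
tcp_rot: [-180.0, -0.0, 11.9]
contact_force: [0.1, 0.4, 0.1]
finger_gap: 0.0849
gripper_force: 0.0
clock: 32.3
tcp_pos: [0.5101, 0.2875, 0.1522]
tcp_rot: [-180.0, -0.1, 12.0]
contact_force: [-0.6, 0.2, 5.8]
finger_gap: 0.0521
gripper_force: 63.4
clock: 33.1
tcp_pos: [0.5093, 0.2873, 0.2301]
tcp_rot: [180.0, 0.1, 12.0]
contact_force: [0.1, -0.1, -2.0]
finger_gap: 0.052
gripper_force: 63.2
t33.1 tcp [0.5093 0.2873 0.2301] [1.7999e+02 1.0000e-01 1.1970e+01] tool delta [-0.0161  0.3379  0.0728]
```

```bash
python3 -m creep '[[-0.001, 0.012, 0, 0], [-0.002, 0.03, 0, 0], [-0.002, 0.04, 0, 0], [-0.002, 0.045, 0, 0], [-0.002, 0.045, 0, 0], [-0.002, 0.045, 0, 0], [-0.002, 0.045, 0, 0], [-0.002, 0.038, 0, 0]]'
python3 -m creep '[[-0.001, 0.025, 0, 0], [0, 0.0129, 0, 0], [0, 0, 0, 0], [0, 0, 0.01, 0], [0, 0, 0.02, 0], [0, 0, 0.02, 0], [0, 0, 0.01, 0], [0, 0, 0.005, 0]]'
python3 -m creep '[[0, 0, 0, 0], [0, 0, 0, 0]]'
python3 -c "
from h import *
go([.5635,-.0467,.1588])"
```

```text
clock: 33.9
tcp_pos: [0.5568, -0.0123, 0.2305]
tcp_rot: [-180.0, 0.1, 11.9]
contact_force: [-0.1, -0.2, -2.7]
finger_gap: 0.052
gripper_force: 63.5
clock: 34.7
tcp_pos: [0.5636, -0.0454, 0.1649]
tcp_rot: [-179.9, 0.1, 12.0]
contact_force: [0.1, 0.1, -2.4]
finger_gap: 0.052
gripper_force: 63.4
clock: 34.9
tcp_pos: [0.5644, -0.0463, 0.1668]
tcp_rot: [180.0, -0.1, 12.0]
contact_force: [0.2, 1.0, -2.2]
finger_gap: 0.052
gripper_force: 63.4
t34.9 tcp [ 0.5644 -0.0463  0.1668] [ 1.7997e+02 -6.0000e-02  1.1990e+01] tool delta [-0.0009  0.0002  0.008 ]
```

Next, release and go to the can at (.4242,.2767).

```bash
python3 -m creep '[[-0.0008, 0, 0.004, 0], [0, 0, 0.0025, 0], [0, 0, 0.0015, 0], [0, 0, 0, 0]]'
python3 -m creep '[[0, 0, 0, 0], [0, 0, 0, 0], [0, 0, 0, 0], [0, 0, 0, 0], [0, 0, 0, 0], [0, 0, 0, 0]]' 0.085
python3 -m creep '[[0, 0, -0.01, 0], [0, 0, -0.02, 0], [0, 0, -0.025, 0], [0, 0, -0.025, 0], [0, 0, -0.01, 0], [0, 0, 0, 0]]'
python3 -c "
from h import *
go([.4242,.2767,.1465])"
```

```text
clock: 35.3
tcp_pos: [0.5635, -0.0467, 0.1592]
tcp_rot: [180.0, -0.1, 12.0]
contact_force: [-2.6, 1.1, 7.1]
finger_gap: 0.0522
gripper_force: 64.3
clock: 35.9
tcp_pos: [0.5633, -0.0467, 0.1581]
tcp_rot: [-180.0, 0.0, 12.0]
contact_force: [0.8, -0.1, 0.3]
finger_gap: 0.0849
gripper_force: 0.0
clock: 36.5
tcp_pos: [0.5636, -0.0467, 0.2495]
tcp_rot: [179.9, -0.1, 12.0]
contact_force: [-0.0, 0.0, -0.5]
finger_gap: 0.0852
gripper_force: 0.0
t36.5 tcp [ 0.5636 -0.0467  0.2495] [ 1.7992e+02 -1.4000e-01  1.1970e+01] tool delta [-0.0695 -0.3455  0.1024]
```

```bash
python3 -m creep '[[-0.003, -0.012, 0, 0], [-0.006, -0.03, 0, 0], [-0.009, -0.044, 0, 0], [-0.009, -0.044, 0, 0], [-0.009, -0.044, 0, 0], [-0.009, -0.044, 0, 0], [-0.009, -0.044, 0, 0], [-0.008, -0.04, 0, 0]]'
python3 -m creep '[[-0.005, -0.028, 0, 0], [-0.0025, -0.0155, 0, 0], [0, 0, 0, 0], [0, 0, 0.01, 0], [0, 0, 0.02, 0], [0, 0, 0.02, 0], [0, 0, 0.01, 0], [0, 0, 0, 0]]'
python3 -m creep '[[0, 0, 0, 0]]'
python3 -c "
from h import *
go([.4242,.2767,.1465])"
```

```text
clock: 37.3
tcp_pos: [0.4378, 0.2379, 0.2469]
tcp_rot: [-180.0, 0.1, 12.0]
contact_force: [0.9, 0.4, 0.0]
finger_gap: 0.0851
gripper_force: 0.0
clock: 38.1
tcp_pos: [0.4233, 0.2761, 0.1864]
tcp_rot: [180.0, 0.2, 11.9]
contact_force: [0.0, -0.4, -0.1]
finger_gap: 0.0851
gripper_force: 0.0
clock: 38.2
tcp_pos: [0.424, 0.2766, 0.1884]
tcp_rot: [-180.0, -0.0, 11.9]
contact_force: [0.1, -0.5, 0.5]
finger_gap: 0.0853
gripper_force: 0.0
t38.2 tcp [0.424  0.2766 0.1884] [-1.800e+02 -2.000e-02  1.193e+01] tool delta [ 0.0002 -0.      0.0419]
```

```bash
python3 -m creep '[[0, 0, 0.01, 0], [0, 0, 0.015, 0], [0, 0, 0.01, 0], [0, 0, 0.0075, 0], [0, 0, 0, 0], [0, 0, 0, 0], [0, 0, 0, 0]]'
python3 -m creep '[[0, 0, 0, 0], [0, 0, 0, 0], [0, 0, 0, 0], [0, 0, 0, 0], [0, 0, 0, 0], [0, 0, 0, 0], [0, 0, 0, 0], [0, 0, 0, 0]]' 0.03
python3 -m creep '[[0, 0, -0.005, 0], [0, 0, -0.015, 0], [0, 0, -0.02, 0], [0, 0, -0.015, 0], [0, 0, -0.005, 0], [0, 0, 0, 0], [0, 0, 0, 0]]'
python3 -c "
from h import *
go([.4877,.0014,.153])"
```

```text
clock: 38.9
tcp_pos: [0.4239, 0.277, 0.1461]
tcp_rot: [-180.0, -0.1, 12.0]
contact_force: [0.2, -1.5, 0.0]
finger_gap: 0.0849
gripper_force: 0.0
clock: 39.7
tcp_pos: [0.4239, 0.277, 0.1461]
tcp_rot: [-180.0, -0.1, 12.0]
contact_force: [-1.8, 0.7, 4.6]
finger_gap: 0.0437
gripper_force: 60.8
clock: 40.4
tcp_pos: [0.4233, 0.2768, 0.2048]
tcp_rot: [180.0, 0.1, 12.0]
contact_force: [-0.3, 0.3, -2.2]
finger_gap: 0.0434
gripper_force: 61.3
t40.4 tcp [0.4233 0.2768 0.2048] [1.7999e+02 8.0000e-02 1.1960e+01] tool delta [0.006  0.2827 0.0518]
```

```bash
python3 -m creep '[[0.006, 0.012, 0, 0], [0, 0.028, 0, 0], [0, 0.04, 0, 0], [0, 0.045, 0, 0], [0, 0.045, 0, 0], [0, 0.045, 0, 0], [0, 0.037, 0, 0], [0, 0.02, 0, 0]]'
python3 -m creep '[[0, 0.0107, 0, 0], [0, 0, 0, 0], [0, 0, 0, 0], [0, 0, 0.01, 0], [0, 0, 0.015, 0], [0, 0, 0.012, 0], [0, 0, 0.007, 0], [0, 0, 0, 0]]'
python3 -m creep '[[0, 0, 0, 0], [0, 0, 0, 0]]'
python3 -c "
from h import *
go([.4877,.0014,.1531])"
```

```text
clock: 41.2
tcp_pos: [0.4863, 0.0086, 0.2051]
tcp_rot: [180.0, 0.0, 11.8]
contact_force: [-1.5, 0.8, -2.5]
finger_gap: 0.0434
gripper_force: 61.5
clock: 42.0
tcp_pos: [0.4877, 0.002, 0.1606]
tcp_rot: [-180.0, 0.1, 12.0]
contact_force: [-0.1, -0.2, -0.7]
finger_gap: 0.0435
gripper_force: 61.6
clock: 42.2
tcp_pos: [0.4884, 0.0016, 0.1621]
tcp_rot: [180.0, -0.1, 12.0]
contact_force: [-0.5, 0.5, -2.5]
finger_gap: 0.0434
gripper_force: 61.6
t42.2 tcp [0.4884 0.0016 0.1621] [ 1.7998e+02 -5.0000e-02  1.1970e+01] tool delta [-0.0007  0.      0.009 ]
```

Then the square bottle at (.5927,.297), yaw 17.8, pick z .1416.

```bash
python3 -m creep '[[-0.0007, 0, 0.004, 0], [0, 0, 0.003, 0], [0, 0, 0.0015, 0], [0, 0, 0, 0]]'
python3 -m creep '[[0, 0, 0, 0], [0, 0, 0, 0], [0, 0, 0, 0], [0, 0, 0, 0], [0, 0, 0, 0], [0, 0, 0, 0]]' 0.085
python3 -m creep '[[0, 0, -0.01, 0], [0, 0, -0.02, 0], [0, 0, -0.025, 0], [0, 0, -0.025, 0], [0, 0, -0.01, 0], [0, 0, 0, -5.8], [0, 0, 0, 0], [0, 0, 0, 0]]'
python3 -c "
from h import *
go([.5927,.297,.1416])"
```

```text
clock: 42.6
tcp_pos: [0.4875, 0.0015, 0.1531]
tcp_rot: [180.0, -0.0, 12.0]
contact_force: [-0.4, 0.8, -1.6]
finger_gap: 0.0435
gripper_force: 61.7
clock: 43.2
tcp_pos: [0.4875, 0.0014, 0.1531]
tcp_rot: [-180.0, -0.0, 12.0]
contact_force: [-0.2, 0.0, -0.3]
finger_gap: 0.0849
gripper_force: 0.0
clock: 44.0
tcp_pos: [0.4873, 0.0015, 0.2427]
tcp_rot: [-180.0, 0.0, 17.6]
contact_force: [0.2, 1.0, 0.2]
finger_gap: 0.0848
gripper_force: 0.0
t44.0 tcp [0.4873 0.0015 0.2427] [-1.7997e+02  4.0000e-02  1.7630e+01] tool delta [ 0.1901 -0.2497  0.1011]
```

```bash
python3 -m creep '[[0.01, -0.013, 0, 0], [0.02, -0.026, 0, 0], [0.028, -0.037, 0, 0], [0.028, -0.037, 0, 0], [0.028, -0.037, 0, 0], [0.028, -0.037, 0, 0], [0.024, -0.031, 0, 0], [0.015, -0.02, 0, 0]]'
python3 -m creep '[[0.0091, -0.0117, 0, 0], [0, 0, 0, 0], [0, 0, 0.01, 0], [0, 0, 0.02, 0], [0, 0, 0.02, 0], [0, 0, 0.01, 0], [0, 0, 0, 0], [0, 0, 0, 0]]'
python3 -c "
from h import *
go([.5927,.297,.1416])"
```

```text
clock: 44.8
tcp_pos: [0.5873, 0.2859, 0.242]
tcp_rot: [-180.0, 0.1, 17.7]
contact_force: [0.5, -0.6, 0.6]
finger_gap: 0.0846
gripper_force: 0.0
clock: 45.6
tcp_pos: [0.5925, 0.2969, 0.1838]
tcp_rot: [180.0, -0.0, 17.7]
contact_force: [-0.3, 0.7, 1.5]
finger_gap: 0.0847
gripper_force: 0.0
t45.6 tcp [0.5925 0.2969 0.1838] [ 1.800e+02 -5.000e-02  1.772e+01] tool delta [ 0.0002 -0.0001  0.0422]
```

```bash
python3 -m creep '[[0, 0, 0.01, 0], [0, 0, 0.015, 0], [0, 0, 0.01, 0], [0, 0, 0.007, 0], [0, 0, 0, 0], [0, 0, 0, 0], [0, 0, 0, 0]]'
python3 -m creep '[[0, 0, 0, 0], [0, 0, 0, 0], [0, 0, 0, 0], [0, 0, 0, 0], [0, 0, 0, 0], [0, 0, 0, 0], [0, 0, 0, 0], [0, 0, 0, 0]]' 0.03
python3 -m creep '[[0, 0, -0.005, 0], [0, 0, -0.015, 0], [0, 0, -0.02, 0], [0, 0, -0.015, 0], [0, 0, -0.005, 0], [0, 0, 0, 0], [0, 0, 0, 0]]'
python3 -c "
from h import *
go([.5383,.0782,.1487])"
```

```text
clock: 46.3
tcp_pos: [0.5925, 0.2973, 0.1417]
tcp_rot: [180.0, -0.1, 17.8]
contact_force: [-0.1, 0.3, 0.5]
finger_gap: 0.085
gripper_force: 0.0
clock: 47.1
tcp_pos: [0.5925, 0.2974, 0.1415]
tcp_rot: [-180.0, -0.1, 17.8]
contact_force: [-0.1, 0.6, 4.5]
finger_gap: 0.0493
gripper_force: 63.0
clock: 47.8
tcp_pos: [0.592, 0.2971, 0.2002]
tcp_rot: [180.0, 0.1, 17.8]
contact_force: [0.5, 0.1, -2.9]
finger_gap: 0.0493
gripper_force: 62.6
t47.8 tcp [0.592  0.2971 0.2002] [1.800e+02 9.000e-02 1.776e+01] tool delta [-0.1179  0.1921  0.0517]
```

```bash
python3 -m creep '[[-0.007, 0.01, 0, 0], [-0.014, 0.022, 0, 0], [-0.018, 0.03, 0, 0], [-0.02, 0.035, 0, 0], [-0.02, 0.035, 0, 0], [-0.018, 0.03, 0, 0], [-0.014, 0.02, 0, 0], [-0.0069, 0.0101, 0, 0]]'
python3 -m creep '[[0, 0, 0, 0], [0, 0, 0.01, 0], [0, 0, 0.015, 0], [0, 0, 0.012, 0], [0, 0, 0.007, 0], [0, 0, 0, 0], [0, 0, 0, 0], [0, 0, 0, 0]]'
python3 -c "
from h import *
go([.5383,.0782,.1487])"
```

```text
clock: 48.6
tcp_pos: [0.538, 0.0767, 0.2005]
tcp_rot: [-180.0, 0.1, 17.7]
contact_force: [0.1, -0.2, -2.9]
finger_gap: 0.0496
gripper_force: 62.9
clock: 49.4
tcp_pos: [0.5389, 0.0784, 0.1577]
tcp_rot: [180.0, -0.1, 17.8]
contact_force: [-0.7, -0.2, -2.4]
finger_gap: 0.0497
gripper_force: 62.8
t49.4 tcp [0.5389 0.0784 0.1577] [ 1.7998e+02 -6.0000e-02  1.7770e+01] tool delta [-0.0007  0.      0.009 ]
```

Release, rise, and back off to the plinth side so the cameras can see.

```bash
python3 -m creep '[[-0.0006, 0, 0.004, 0], [0, 0, 0.003, 0], [0, 0, 0.0015, 0], [0, 0, 0, 0]]'
python3 -m creep '[[0, 0, 0, 0], [0, 0, 0, 0], [0, 0, 0, 0], [0, 0, 0, 0], [0, 0, 0, 0], [0, 0, 0, 0]]' 0.085
python3 -m creep '[[0, 0, -0.01, 0], [0, 0, -0.02, 0], [0, 0, -0.03, 0], [0, 0, -0.03, 0], [0, 0, -0.03, 0], [0, 0, -0.02, 0], [0, 0, -0.01, 0], [0, -0.02, 0, 0]]'
python3 -m creep '[[0, -0.035, 0, 0], [0, -0.045, 0, 0], [0, -0.045, 0, 0], [0, -0.045, 0, 0], [0, -0.04, 0, 0], [0, -0.03, 0, 0], [0, -0.01, 0, 0], [0, 0, 0, 0]]'
python3 - <<'E'
from h import *
print(bot.observe()['clock'])
for n in("top","scene"):
    D=bot.read_camera(n);cv2.imwrite(f'pics/{n}9.png',D['color'][:,:,::-1])
    o=dict(np.load(n+"0.npz"))
    for nm,c,h in(("sq",(.538,.079),.116),("rd",(.563,-.046),.15),("can",(.487,.003),.112),("jar",(.522,-.264),.07)):
        r=[]
        for d in(o,D):
            W=cloud(d);Z=W[...,2]
            k=(abs(Z-h)<.005)&(np.hypot(W[...,0]-c[0],W[...,1]-c[1])<.042)
            r.append((k.sum(),np.round(cv2.minAreaRect((W[k][:,:2]*1000).astype(np.float32))[0],1)) if k.any() else None)
        print(n,nm,r)
E
```

```text
clock: 49.8
tcp_pos: [0.5381, 0.0781, 0.1486]
tcp_rot: [-180.0, -0.0, 17.8]
contact_force: [-0.1, -0.5, -3.5]
finger_gap: 0.0494
gripper_force: 62.9
clock: 50.4
tcp_pos: [0.5381, 0.0782, 0.1486]
tcp_rot: [180.0, -0.0, 17.8]
contact_force: [-0.5, -0.3, -0.2]
finger_gap: 0.0851
gripper_force: 0.0
clock: 51.2
tcp_pos: [0.5326, 0.0961, 0.3001]
tcp_rot: [179.9, -0.1, 17.6]
contact_force: [0.0, 0.2, -0.9]
finger_gap: 0.0851
gripper_force: 0.0
clock: 52.0
tcp_pos: [0.4553, 0.3358, 0.2982]
tcp_rot: [180.0, 0.0, 17.9]
contact_force: [-0.1, -1.1, -0.8]
finger_gap: 0.0848
gripper_force: 0.0
52.0
top sq [(np.int64(537), array([536.9,  79.2])), (np.int64(533), array([537.3,  78.6]))]
top rd [(np.int64(283), array([561.1, -46.1])), (np.int64(283), array([560.8, -46.2]))]
top can [(np.int64(318), array([485.8,   2.1])), (np.int64(331), array([485.7,   2.1]))]
top jar [None, (np.int64(759), array([ 520.1, -263.8]))]
scene sq [(np.int64(301), array([540. ,  77.1])), (np.int64(288), array([540. ,  77.3]))]
scene rd [(np.int64(180), array([564.6, -47.4])), (np.int64(182), array([564.2, -47.4]))]
scene can [(np.int64(201), array([4.897e+02, 4.000e-01])), (np.int64(194), array([489.3,   0.7]))]
scene jar [None, (np.int64(559), array([ 523.4, -264.4]))]
```

View pics/scene9.png

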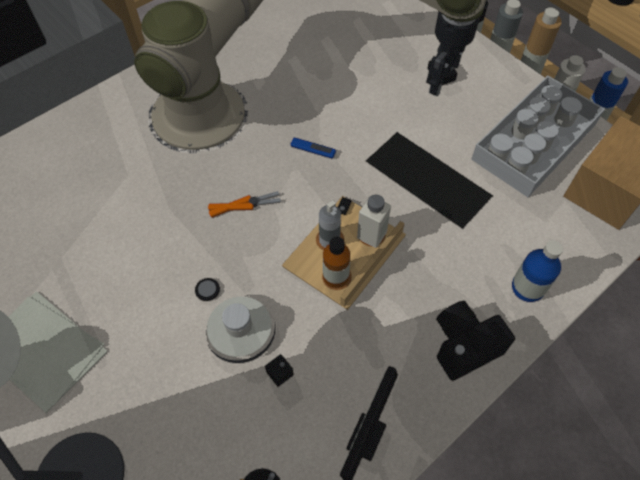

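All three are back upright on their places, at (330,225), (373,220) and (337,262), within 1 mm of where they started. The jar is centred on the plinth at (237,320), and the arm is clear.

```bash
python3 -c "
from bench import bot
print(bot.sign_off())"
```

```text
the job is handed in; nothing more can be done
None
```

The job is handed in at about 52 s of the 131 s allowed: the jar stands centred on the plinth to within a few millimetres, and the round bottle, square bottle and spray can are back upright within about 1 mm of where they started; the remote, light cube and lens cap look untouched in the last picture, and sign-off returned no verdict.

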